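# Hang the cap tray on the packing tote's rim

## Task

Pick up the empty aluminium tray with the bent lip by its handle and hook the lip over the rim of the grey tote's loose front panel, clear of the metal keeper bracket, so that the tray hangs inside the tote, fully seated and upright. Then slide it along the rim, still hanging, under the keeper until it butts up against the bracket's stop, and let go of it there. Feel your way gently - the tote and panel must not be pushed hard (25 N at most) - and leave the bottles where they stand.

Things in the scene. Friction and masses are not known exactly. Their poses are not given: they have to be found in the camera images.
- cap_tray: hook-on cap tray of bare aluminium, empty, 0.17 to 0.35 kg, standing on the table. Origin: centre of its underside, z up. Open box 80 x 100 x 60 mm (x, y, z), 3 mm walls. Back face at x = -40 mm is flat from z = 0 to 75 mm; the bent lip along its top is at point tray_slot, the carry handle over the mouth at point tray_handle. Its +y side, at y = 50 mm, meets the stop.
- tray_slot (a point): centre of the roof of the tray's hook slot, at tray (-45, 0, 75) mm, tray's axes. Slot 10 mm wide in x, open downward, 100 mm long in y. A bridge 4 mm thick roofs it (75 to 79 mm high); on its -x side a 3 mm thick lip hangs 20 mm down (lower edge at tray z = 55 mm); on its +x side is the back face, which goes down to z = 0.
- tray_handle (a point): grip point in the middle of the tray's handle, at tray (0, 0, 112) mm, tray's axes: a flat bar along y, 10 mm thick in x, 100 mm long, from z = 96 to 122 mm, on a leg at each end (y = +-48 mm). Grasp it from above, fingers closing along the tray's x.
- tote: fixed grey plastic tote, open on top, 240 x 360 mm (x, y). Origin: centre of its underside; floor at z = 6 mm, walls 105 mm high, inner faces at y = +-174 and x = +114 mm. Its -x side (to the robot) is closed by a loose drop-in panel (point rim_nominal) between corner channels at y = +-166 to 180, x = -100 to -150 mm. Inside, empty from the panel to x = 0.
- rim_nominal (a point): where the middle of the panel's top edge (the rim to hang from) would be at mean fit: tote (-125, 0, 120) mm, tote's axes. The panel is upright, along y, 6 mm thick, 345 mm long. It fits loosely: from case to case it really stands up to 6 mm off in +-x and up to 6 mm off in +-z, not measured here: feel (or see) it. It stays put under less than 80 N.
- stop_face (a point): on the -y-facing stop face of the metal keeper bracket, at tote x = -125, z = 120, y = 40 to 80 mm; tote's axes. Inside the panel the stop is a block, x = 10 to 30, z = -46 to 19 mm from here. A fixed keeper plate reaches 26 mm to -y from the stop over the rim, x = -45 to 22, underside z = 16, top z = 22: a seated tray slides under it (6 to 18 mm clear), but cannot be lowered in there.
- bottle_a: bystander: perfume bottle, rectangular glass 34 x 44 x 68 mm with round black cap, 100 mm tall in all, 0.2 kg; origin at the centre of its underside; on the table left of the tote, towards the robot.
- bottle_b: bystander: perfume bottle, rectangular glass 34 x 44 x 68 mm with round black cap, 100 mm tall in all, 0.2 kg; origin at the centre of its underside; on the table right of the tote.
- bottle_c: bystander: perfume bottle, rectangular glass 34 x 44 x 68 mm with round black cap, 100 mm tall in all, 0.2 kg; origin at the centre of its underside; inside the tote, in its far half.
- bottle_d: bystander: perfume bottle, rectangular glass 34 x 44 x 68 mm with round black cap, 100 mm tall in all, 0.2 kg; origin at the centre of its underside; inside the tote, in its far half.

How it is judged:
On the way:
1. the tray is hooked over the rim and seated, clear of the keeper bracket (its near side at least 30 mm short of the stop) (x of cap_tray in the frame of tote between -0.093 and -0.066 m and z of cap_tray in the frame of tote between 0.034 and 0.056 m and angle between cap_tray's own z axis and vertical below 0.1 rad and angle between the x axis of cap_tray and the x axis of tote, either way round below 0.1 rad and contact force between cap_tray and tote above 0.3 N and y of cap_tray in the frame of stop_face below -0.08 m), for 0.2 s.
At the end, for the whole second after the job is handed in: tray hangs inside the tote on the panel rim, seated (underside 34 to 56 mm above the tote's underside, centre at tote x -66 to -93 mm, resting on the tote), upright and square within 0.1 rad, its side within 4.5 mm of the stop face, released and at rest (x of cap_tray in the frame of tote between -0.093 and -0.066 m and z of cap_tray in the frame of tote between 0.034 and 0.056 m and angle between cap_tray's own z axis and vertical below 0.1 rad and angle between the x axis of cap_tray and the x axis of tote, either way round below 0.1 rad and contact force between cap_tray and tote above 0.3 N and y of cap_tray in the frame of stop_face between -0.0545 and -0.045 m and linear speed of cap_tray below 0.02 m/s); the robot touches nothing.
It fails at once if the cap tray presses on the tote, its front panel or its bracket with more than 25 N (contact force between cap_tray and tote above 25 N).
It fails at once if the gripper or arm presses on the tote with more than 10 N (contact force between the arm and tote above 10 N).
It fails at once if the fingers press on the tote with more than 10 N (contact force between the fingers and tote above 10 N).
It fails at once if a bottle is pushed more than 25 mm or knocked over (distance of any of bottle_a, bottle_b, bottle_c, bottle_d from where it was at the start of the episode above 0.025 m or angle between any of bottle_a, bottle_b, bottle_c, bottle_d's own z axis and vertical above 0.5 rad).
It also fails if it takes over 56 s, if anything falls off the work surface, if the arm or the gripper's body presses on something with over 40 N, if the wrist force passes 120 N, or if a joint passes its speed limit or range.

## Robot

A 6-joint arm with a two-finger parallel gripper is mounted at the origin on the work surface. World frame = base frame: x ahead of the robot, y to its left, z up, the work surface at z = 0. Lengths are in m, angles in rad, forces in N, time in s.
With the tool pointing down it reaches from about 0.375 to 0.9 m from the base axis. Payload 3.1 kg.
Tool frame: the origin (TCP) lies midway between the tips of the shut fingers; the grasp point (between the pads) lies 19 mm behind it; z points along the fingers, y is the line along which they close (so a half turn about z gives the same grasp; the last joint's range is limited). The gripper opens to 87 mm and grips with 3 to 60 N. Pads are 19 mm wide; open, the fingers measure 117 mm over their backs; the gripper's body (75 mm by 190 mm) begins 51 mm behind the grasp point.
Start: joints at [-0.178, 0.527, 1.433, -0, 1.181, -0.178], TCP at [0.625, 0, 0.223] pointing down, gripper open.
Joint ranges: [-3.08, 3.08], [-0.75, 2.2], [0.22, 2.44], [-1.43, 4.57], [0, 2.65], [-2.85, 2.85]. Speed limits (rad/s): [2.79, 2.79, 3.14, 3.14, 3.14, 3.14].

## Interface

Orientations are given as a unit quaternion [x, y, z, w].
In Python, from rig import status, imaging, order gives the robot as it stands.
- The arm moves only by the tool arm_command, never from a script. Its argument "deltas" is one flat list of numbers, 5 for each row, row after row: the opening, from -1 (shut) to 1 (fully open), so that 0 is half open, then the shift along the tool's x, y, z in m, then the turn about the tool's z in rad. In form: [gripper, tx, ty, tz, roll, gripper, tx, ty, tz, roll, ...]. A call has 1 to 12 rows; each row shifts and turns the commanded pose from where the row before left it, along the tool's axes as they then stand; what a row does not reach is not made up. A row lasts 1/8 s, in which the tool goes at most 62.5 mm and 10.7 degrees, less where a joint would pass 70% of its speed; a pose out of reach is approached as far as the arm can. A call with a gripper value outside its range is refused whole. The fingers move at their own pace and stop on an object; "newtons" is the grip in N (left out, the last holds). Time passes only in rows, so rows that do not move let the fingers close. It gives the time, the measured TCP pose, the force, the opening and the grip force at its end, in the units of the state.
- status.get_obs(): the state, without advancing time (a new reading comes with each control period).
- imaging.camera(name): name is "scene" or "side" or "wrist"; returns (picture, depth): 400x640x3 uint8, red, green, blue; 400x640 float32, m along the optical axis (not along the pixel's ray), 0 where there is no reading.
- imaging.camera_params(name): a dict with "intrinsics" (3x3 intrinsics, pixels), "camera_from_world" (4x4, takes a point from world to camera coordinates). Camera axes: x right, y up, looking along -z (the intrinsics and any distortion apply to the point x, -y, -z); pixel columns grow to the right and rows downward; lengths in m; the calibration is good to about 2 mm. A picture is of the moment at which its call begins: read the wrist's pose just before it. camera_params takes no time and is no camera call; for the wrist camera it gives the pose at the moment of the call.
- order.hand_in(): hands the job in; it is judged then, once.
The state is a dict: "time": time; "q": joint angles; "joint_velocities": joint speeds; "joint_torque": joint torques, N m; "position": TCP position; "tool_rot": TCP orientation; "ft_force": force on the tool from outside, world axes, zero at the start; "moment": the same for the moment, N m; "grip_width": finger opening in m; "grip_force": force on a finger pad.
Only numpy, scipy, OpenCV 4.12 (cv2) and the standard library are available. Lean on these libraries where they do the work, as an engineer would, in place of code of your own. Each camera call takes 0.05 s, during which the arm holds its last target. There are 200 camera calls.

## Working session

There is one attempt and no reset: what is moved stays moved. The work goes in short steps, Python scripts to look and compute and a tool call to move; the robot and the scene stay as the last step left them, time stands still between calls to the robot, and variables do not carry over. Pictures are saved under pics/ and viewed, at most 10 in all, crops included, and the job is handed in when it is done.

Besides the shell and the picture viewer there is one more tool, called after "Call:" as name(argument=value, ...) on one line, values as JSON. arm_command: Moves the arm, as the interface text tells. Its arguments: {"type":"object","properties":{"deltas":{"type":"array"},"newtons":{"type":"number"}},"required":["deltas"]}

```bash
mkdir -p pics
cat > h.py <<'E'
import numpy as np, cv2
from rig import status, imaging, order
def cloud(name):
    p=imaging.camera_params(name); rgb,d=imaging.camera(name)
    K=np.array(p["intrinsics"]); T=np.linalg.inv(np.array(p["camera_from_world"]))
    v,u=np.mgrid[:400,:640]
    P=np.stack([(u-K[0,2])/K[0,0]*d,-(v-K[1,2])/K[1,1]*d,-d],-1)@T[:3,:3].T+T[:3,3]
    P[d<=0]=np.nan
    return rgb,d,P
E
python3 - <<'E'
from h import *
print(status.get_obs())
for n in ("scene","side","wrist"):
    rgb,d,P=cloud(n); cv2.imwrite(f"pics/{n}0.png",rgb[...,::-1]); np.savez(f"pics/{n}0.npz",rgb=rgb,P=P)
    p=imaging.camera_params(n); print(n,np.array(p["intrinsics"]).round(1).tolist(),np.linalg.inv(p["camera_from_world"]).round(3).tolist(),p.keys())
E
```

```text
{'time': 0.0, 'q': array([-1.78495051e-01,  5.28476964e-01,  1.43386519e+00, -1.02496735e-05,
        1.18138680e+00, -1.78489748e-01]), 'joint_velocities': array([-2.58137466e-03, -1.99619371e-03, -1.93478071e-03, -8.48438918e-04,
        1.17627843e-05, -2.69608087e-04]), 'joint_torque': array([-5.45745443e-04, -4.40045428e+01, -1.76593530e+01,  6.32597599e-02,
        5.83207863e-02, -1.53719384e-04]), 'position': array([6.24288422e-01, 1.57992976e-04, 2.21576797e-01]), 'tool_rot': array([ 7.07106873e-01,  7.07105882e-01, -6.13088141e-04, -8.74691893e-04]), 'ft_force': array([ 0.39352506, -1.12142311, -0.22615862]), 'moment': array([0.02239334, 0.00556681, 0.00168657]), 'grip_force': 0.0, 'grip_width': 0.0870121659996525}
scene [[496.8, 0.0, 312.7], [0.0, 496.8, 199.5], [0.0, 0.0, 1.0]] [[-0.622, -0.424, 0.658, 1.4], [0.783, -0.319, 0.534, 0.644], [-0.016, 0.847, 0.531, 0.797], [0.0, 0.0, 0.0, 1.0]] dict_keys(['intrinsics', 'camera_from_world'])
side [[438.8, 0.0, 311.9], [0.0, 438.8, 198.0], [0.0, 0.0, 1.0]] [[-0.999, 0.011, -0.052, 0.489], [-0.05, -0.506, 0.861, 0.942], [-0.017, 0.862, 0.506, 0.693], [0.0, 0.0, 0.0, 1.0]] dict_keys(['intrinsics', 'camera_from_world'])
wrist [[355.6, 0.0, 317.2], [0.0, 355.6, 210.8], [0.0, 0.0, 1.0]] [[1.0, -0.0, 0.002, 0.624], [-0.0, 0.968, 0.25, 0.069], [-0.002, -0.25, 0.968, 0.383], [0.0, 0.0, 0.0, 1.0]] dict_keys(['intrinsics', 'camera_from_world'])
```

View pics/scene0.png

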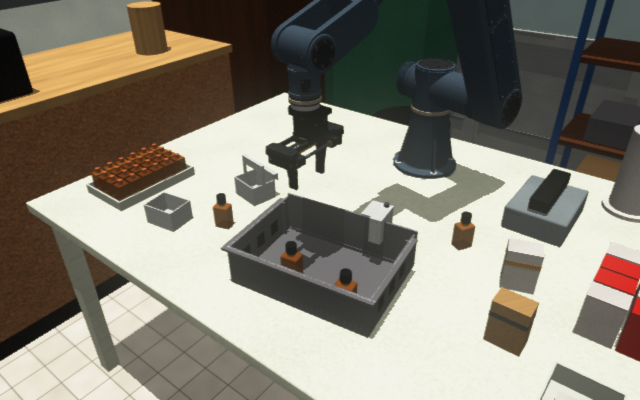

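View pics/side0.png

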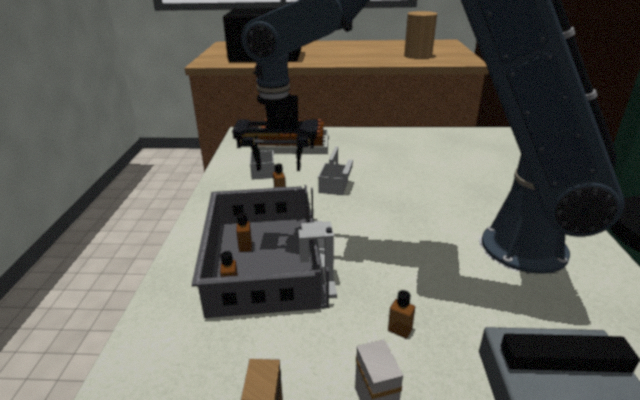

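View pics/wrist0.png

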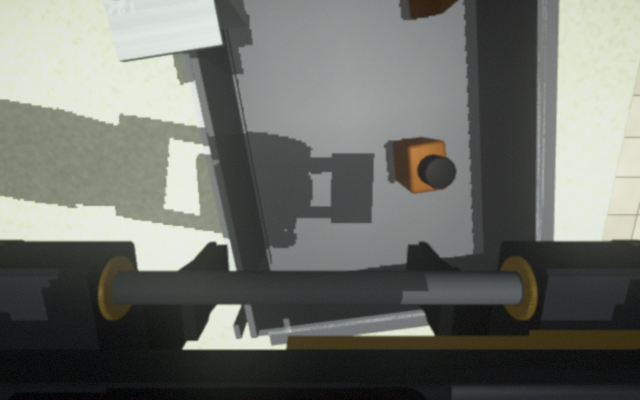

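The scene view shows the handled tray at (255,180), a tray without a handle at (168,210), and the tote with its white keeper at (380,215). The side view shows the tray at (336,170) and the keeper at (318,232). The wrist view shows the keeper's lower edge at (165,58), with the panel running from (205,60) to (250,330).

Run:
```python
from h import *
H=np.zeros((400,400)) # 2mm/px x 0.3..1.1 -> cols, y .4..-.4 rows
C=np.zeros((400,400,3),np.uint8)
for n in ("scene","side","wrist"):
    f=np.load(f"pics/{n}0.npz"); P=f["P"].reshape(-1,3); c=f["rgb"].reshape(-1,3)
    ok=np.isfinite(P[:,0])&(P[:,2]<0.16)&(P[:,2]>-.01); P=P[ok]
    i=((.4-P[:,1])/.002).astype(int); j=((P[:,0]-.3)/.002).astype(int)
    m=(i>=0)&(i<400)&(j>=0)&(j<400); np.maximum.at(H,(i[m],j[m]),P[m,2])
    q=P[(P[:,2]>.085)&(P[:,2]<.135)&(P[:,1]<-.15)]
    if n!="wrist":
        print(n,len(q),q.min(0).round(3),q.max(0).round(3))
im=cv2.applyColorMap((H/.16*255).astype(np.uint8),cv2.COLORMAP_JET)
im=cv2.resize(im,(600,600),interpolation=cv2.INTER_NEAREST)
cv2.imwrite("pics/top.png",im)
```

```text
scene 5922 [-1.518 -2.344  0.085] [ 0.868 -0.15   0.135]
side 6260 [-0.931 -2.342  0.085] [ 2.1   -0.254  0.135]
```

View pics/top.png

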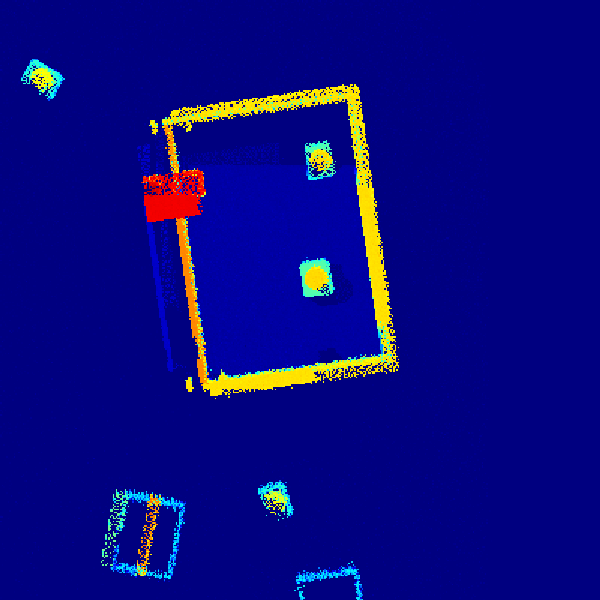

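The height map shows the tote yawed about +8° and the keeper at (172,195). The panel runs from (168,125) to (205,385). The tray is at (148,535), yawed about -9°, with its lip towards -x. Next I fit each of these.

```bash
cat > fit.py <<'E'
from h import *
Ps={n:np.load(f"pics/{n}0.npz")["P"].reshape(-1,3) for n in ("scene","side","wrist")}
def sel(n,x,y,z):
    P=Ps[n]; return P[(P[:,0]>x[0])&(P[:,0]<x[1])&(P[:,1]>y[0])&(P[:,1]<y[1])&(P[:,2]>z[0])&(P[:,2]<z[1])]
def rect(P):
    r=cv2.minAreaRect((P[:,:2]*1000).astype(np.float32)); return np.array(r[0]).round(1),np.array(r[1]).round(1),round(r[2],2)
for n in Ps:
    q=sel(n,(.42,.57),(-.4,-.24),(.1,.13))
    if len(q)>20: print(n,"handle",len(q),rect(q),np.percentile(q[:,2],[2,50,98]).round(4))
    q=sel(n,(.42,.57),(-.4,-.24),(.03,.13))
    if len(q)>20: print(n,"tray",len(q),rect(q))
    q=sel(n,(.42,.57),(-.4,-.24),(.074,.085))
    if len(q)>20: print(n,"lip",len(q),rect(q))
    q=sel(n,(.45,.85),(-.15,.3),(.098,.109))
    w=q[q[:,0]>.75]; 
    if len(w)>20: vx,vy,x0,y0=cv2.fitLine(w[:,:2].astype(np.float32),cv2.DIST_HUBER,0,.01,.01).ravel(); print(n,"farwall ang",np.degrees(np.arctan2(-vx*np.sign(vy),abs(vy))).round(2),(x0,y0))
    print(n,"tote",rect(q) if len(q)>20 else 0)
    q=sel(n,(.5,.6),(-.12,.12),(.110,.130))
    if len(q)>20: 
        vx,vy,x0,y0=cv2.fitLine(q[:,:2].astype(np.float32),cv2.DIST_HUBER,0,.01,.01).ravel()
        print(n,"panel",len(q),rect(q),np.degrees(np.arctan2(-vx*np.sign(vy),abs(vy))).round(2),(x0,y0),"z",np.percentile(q[:,2],[50,80,95,99]).round(4))
    q=sel(n,(.45,.6),(.08,.22),(.137,.150))
    if len(q)>20: print(n,"keeper",len(q),rect(q),np.percentile(q[:,2],[5,50,95]).round(4))
    k=sel(n,(.45,.6),(.08,.22),(.132,.165))
    if len(k)>20: print(n,"kall",np.histogram(k[:,2],bins=11,range=(.132,.165)))
E
python3 fit.py
```

```text
scene handle 177 (array([ 499. , -314.1]), array([108.5,  14.6]), 79.58) [0.1009 0.1144 0.1237]
scene tray 997 (array([ 491.4, -313.4]), array([109.5,  98.9]), 80.82)
scene lip 93 (array([ 472. , -309.4]), array([105.5,  61.2]), 78.46)
scene farwall ang 7.32 (np.float32(0.80362165), np.float32(0.047760822))
scene tote (array([660. ,  74.4]), array([296.4, 385.4]), 8.53)
scene panel 320 (array([558.2,   4.1]), array([ 11.8, 234.1]), 8.3) 8.27 (np.float32(0.55379903), np.float32(0.03288763)) z [0.1158 0.1184 0.12   0.1213]
scene keeper 435 (array([533.8, 136.8]), array([80.9, 57.2]), 9.6) [0.1387 0.1411 0.1436]
scene kall (array([ 23,  28, 185, 219,   3,  17,   2,   0,   0,   0,   0]), array([0.132, 0.135, 0.138, 0.141, 0.144, 0.147, 0.15 , 0.153, 0.156,
       0.159, 0.162, 0.165]))
side handle 96 (array([ 495.9, -308.9]), array([103.6,  11.3]), 78.64) [0.101  0.1179 0.1229]
side tray 689 (array([ 489.1, -311. ]), array([112.8,  94. ]), 78.84)
side lip 95 (array([ 470.3, -308.6]), array([106.1,  56. ]), 80.24)
side farwall ang 7.07 (np.float32(0.7940899), np.float32(0.07744581))
side 
[... 349 characters left out ...]
,   3,   0,   0,   0,   0]), array([0.132, 0.135, 0.138, 0.141, 0.144, 0.147, 0.15 , 0.153, 0.156,
       0.159, 0.162, 0.165]))
wrist farwall ang 8.33 (np.float32(0.7955125), np.float32(0.06817145))
wrist tote (array([679.8,  16.1]), array([273. , 278.4]), 2.35)
wrist panel 2685 (array([553.1,   2.7]), array([  6.8, 228.5]), 8.21) 8.16 (np.float32(0.55681527), np.float32(-0.014700798)) z [0.1178 0.1186 0.1191 0.1196]
wrist keeper 5924 (array([528.7, 122.7]), array([72.8, 34.4]), 0.78) [0.1397 0.141  0.1422]
wrist kall (array([  36,  166, 2780, 3083,    0,    0,    0,    0,    0,    0,    0]), array([0.132, 0.135, 0.138, 0.141, 0.144, 0.147, 0.15 , 0.153, 0.156,
       0.159, 0.162, 0.165]))
```

Call:
arm_command(deltas=[0.2,-0.039,-0.016,0,0,0.2,-0.039,-0.016,0,0,0.2,-0.039,-0.016,0,0,0.2,-0.039,-0.016,0,0,0.2,-0.039,-0.016,0,0,0.2,-0.039,-0.016,0,0,0.2,-0.039,-0.016,0,0,0.2,-0.039,-0.016,0,0,0.2,0,0,0,0.09,0.2,0,0,0,0.09,0.2,0,0,0,0,0.2,0,0,0,0], newtons=25)

```text
time: 1.65
position: [0.4969, -0.3117, 0.2224]
tool_rot: [0.767, 0.641, -0.0, -0.0]
ft_force: [-0.1, -0.9, 0.2]
grip_width: 0.0524
grip_force: 0.0
```

Run:
```python
from h import *
rgb,d,P=cloud("wrist"); np.savez("pics/wrist1.npz",rgb=rgb,P=P); cv2.imwrite("pics/w1.png",rgb[...,::-1])
print(status.get_obs()["position"],status.get_obs()["tool_rot"])
```

```text
[ 0.49698685 -0.31173425  0.22243531] [ 7.67358989e-01  6.41217718e-01 -3.82355318e-05 -1.35622192e-04]
```

View pics/w1.png

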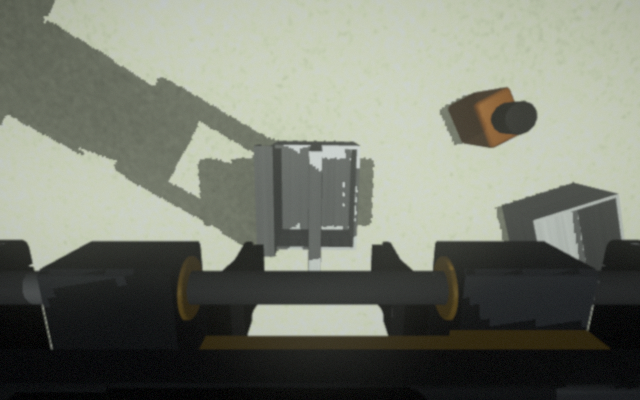

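The handle is vertical in the image at column 315 and centred between the fingers (252 and 385), so I can descend and grasp.

Call:
arm_command(deltas=[0.2,0,0,0.026,0,0.2,0,0,0.026,0,0.2,0,0,0.026,0,0.2,0,0,0.026,0,0.2,0,0,0.025,0,0.2,0,0,0,0,-1,0,0,0,0,-1,0,0,0,0,-1,0,0,0,0,-1,0,0,0,0,-1,0,0,0,0,-1,0,0,0,0], newtons=30)

```text
time: 3.2
position: [0.4964, -0.3117, 0.0935]
tool_rot: [0.768, 0.641, -0.0, -0.001]
ft_force: [-2.8, 0.0, 0.4]
grip_width: 0.0093
grip_force: 30.0
```

Run:
```python
from h import *
rgb,d,P=cloud("wrist"); np.savez("pics/wrist2.npz",rgb=rgb,P=P)
# keeper/panel refinement from first wrist cloud, in tote axes (yaw 8.2deg)
P=np.load("pics/wrist0.npz")["P"].reshape(-1,3); P=P[np.isfinite(P[:,0])]
a=np.radians(8.2);ex=np.array([np.cos(a),np.sin(a)]);ey=np.array([-np.sin(a),np.cos(a)])
X=P[:,:2]@ex;Y=P[:,:2]@ey;Z=P[:,2]
k=(abs(Z-.141)<.003)&(P[:,0]<.62)
print("keeper x,y pct",np.percentile(X[k],[0.5,2,50,98,99.5]).round(4),np.percentile(Y[k],[0.5,2,50,98,99.5]).round(4))
for y0 in np.arange(-.2,.06,.04):
  m=(abs(Z-.1185)<.003)&(abs(Y-y0)<.015)&(abs(X-.55)<.06)
  if m.sum()>20: print(round(y0,2),m.sum(),np.percentile(X[m],[2,50,98]).round(4),np.median(Z[m]).round(4))
for n in("scene","side"):
  Q=np.load(f"pics/{n}0.npz")["P"].reshape(-1,3);Q=Q[np.isfinite(Q[:,0])]
  x=Q[:,:2]@ex;y=Q[:,:2]@ey;z=Q[:,2]
  k=(abs(z-.141)<.003)&(abs(Q[:,0]-.53)<.07)&(abs(Q[:,1]-.14)<.07)
  print(n,"keeper",np.percentile(x[k],[2,98]).round(4),np.percentile(y[k],[2,98]).round(4))
  m=(abs(z-.118)<.004)&(abs(y+.08)<.04)&(abs(x-.55)<.03); print("panel",np.percentile(x[m],[2,50,98]).round(4))
  w=(abs(z-.104)<.003)&(abs(y-0.)<.1)&(x>.7)&(x<.9); print("far wall",np.percentile(x[w],[2,50,98]).round(4))
  w=(abs(z-.104)<.003)&(abs(x-.68)<.06)&(y<-.1)&(y>-.25); print("-y wall",np.percentile(y[w],[2,50,98]).round(4))
  w=(abs(z-.104)<.003)&(abs(x-.68)<.06)&(y>.1)&(y<.3); print("+y wall",np.percentile(y[w],[2,50,98]).round(4))
```

```text
keeper x,y pct [0.5072 0.5082 0.5382 0.5729 0.5739] [0.033  0.0333 0.0482 0.0645 0.0663]
-0.2 40 [0.5454 0.5483 0.551 ] 0.1181
-0.16 139 [0.5451 0.5483 0.551 ] 0.118
-0.12 214 [0.5449 0.5484 0.5509] 0.1179
-0.08 313 [0.545  0.5482 0.5509] 0.118
-0.04 351 [0.545  0.5482 0.5508] 0.1181
0.0 395 [0.5449 0.5481 0.5508] 0.1181
0.04 173 [0.545  0.5482 0.5509] 0.1182
scene keeper [0.5127 0.5853] [0.0325 0.0869]
panel [0.5477 0.5525 0.5562]
far wall [0.7147 0.8003 0.8102]
-y wall [-0.2115 -0.2012 -0.1923]
+y wall [0.1539 0.1631 0.1709]
side keeper [0.5111 0.5823] [0.0349 0.0911]
panel [0.5472 0.5506 0.5531]
far wall [0.7111 0.7975 0.8078]
-y wall [-0.2098 -0.1975 -0.1883]
+y wall [0.1565 0.1671 0.1752]
```

Call:
arm_command(deltas=[-1,0,0,-0.01,0,-1,0,0,-0.03,0,-1,0,0,-0.03,0,-1,0,0,-0.03,0,-1,0,0,-0.03,0,-1,0,0,-0.02,0,-1,0,0,0,-0.08,-1,0,0,0,-0.08,-1,0,0,0,-0.08,-1,0,0,0,-0.083,-1,0,0,0,0,-1,0,0,0,0])

```text
time: 4.75
position: [0.4969, -0.3118, 0.2435]
tool_rot: [0.655, 0.755, 0.0, -0.0]
ft_force: [-0.5, 0.6, -3.1]
grip_width: 0.0098
grip_force: 29.9
```

Call:
arm_command(deltas=[-1,0.02,0.009,0,0,-1,0.034,0.016,0,0,-1,0.034,0.016,0,0,-1,0.034,0.016,0,0,-1,0.034,0.016,0,0,-1,0.034,0.016,0,0,-1,0.034,0.016,0,0,-1,0.034,0.016,0,0,-1,0.034,0.016,0,0,-1,0.034,0.016,0,0,-1,0.008,0.003,0,0,-1,0,0,0,0])

```text
time: 6.25
position: [0.6032, 0.042, 0.2434]
tool_rot: [0.654, 0.756, -0.0, -0.0]
ft_force: [0.4, -1.1, -3.3]
grip_width: 0.0098
grip_force: 30.0
```

```bash
cat > s.py <<'E'
from h import *
o=status.get_obs();p=o["position"];a=np.radians(8.2)
x=o["tool_rot"]
from scipy.spatial.transform import Rotation as R
M=R.from_quat(x).as_matrix()
print("t",round(o["time"],2),"X,Y,Z",(p[0]*np.cos(a)+p[1]*np.sin(a)).round(4),(-p[0]*np.sin(a)+p[1]*np.cos(a)).round(4),p[2].round(4),"yaw",np.degrees(np.arctan2(M[1,1],M[0,1])).round(2),"tilt",M[:2,2].round(4),"F",o["ft_force"].round(1),"M",o["moment"].round(2),o["grip_width"].round(4))
E
python3 s.py
python3 - <<'E'
from h import *
for n in ("wrist","scene","side"):
    rgb,d,P=cloud(n); np.savez(f"pics/{n}3.npz",rgb=rgb,P=P); cv2.imwrite(f"pics/{n}3.png",rgb[...,::-1])
E
```

```text
Traceback (most recent call last):
  File "s.py", line 6, in <module>
    print("t",round(o["time"],2),"X,Y,Z",(p[0]*np.cos(a)+p[1]*np.sin(a)).round(4),(-p[0]*np.sin(a)+p[1]*np.cos(a)).round(4),p[2].round(4),"yaw",np.degrees(np.arctan2(M[1,1],M[0,1])).round(2),"tilt",M[:2,2].round(4),"F",o["ft_force"].round(1),"M",o["moment"].round(2),o["grip_width"].round(4))
                                                                                                                                                                                                                                                                           ^^^^^^^^^^^^^^^^^^^^^
AttributeError: 'float' object has no attribute 'round'
```

View pics/wrist3.png

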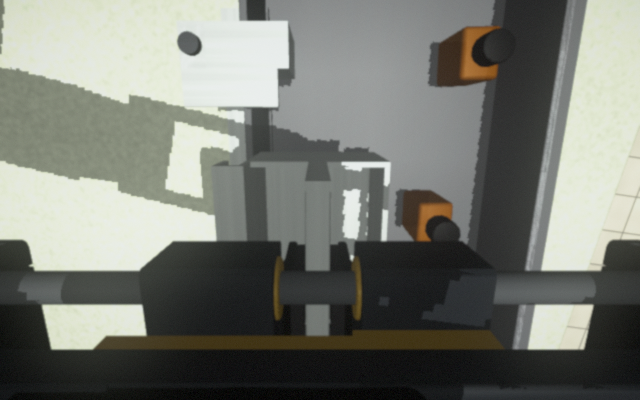

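The wrist view shows the tray square in the hand, with its bridge at columns 215–245 and its +y edge at row 165. The panel is at about (257,120), and the keeper's front edge is at row 107. Next I measure them all in this one view.

```bash
sed -i 's/o\["grip_width"\].round(4)/o["grip_width"]/' s.py; python3 s.py
python3 - <<'E'
from h import *
a=np.radians(8.2);ex=np.array([np.cos(a),np.sin(a)]);ey=np.array([-np.sin(a),np.cos(a)])
P=np.load("pics/wrist3.npz")["P"]; X=P[...,:2]@ex;Y=P[...,:2]@ey;Z=P[...,2]
v,u=np.mgrid[:400,:640]
def st(n,m): print(n,m.sum(),"X",np.percentile(X[m],[1,5,50,95,99]).round(4),"Y",np.percentile(Y[m],[1,50,99]).round(4),"Z",np.percentile(Z[m],[5,50,95]).round(4))
st("bridge",(u>205)&(u<260)&(v>160)&(v<240)&(Z>.215)&(Z<.24))
st("handle",(u>300)&(u<335)&(v>160)&(v<240)&(Z>.26))
st("side",(v>150)&(v<170)&(Z>.2)&(Z<.23)&(u>245)&(u<400))
st("keeper",(v<120)&(abs(Z-.141)<.004)&(u<300)&(u>200))
st("panel",(u>235)&(u<290)&(v<165)&(Z>.110)&(Z<.13))
m=(u>205)&(u<260)&(v>165)&(v<235)&(Z>.215)&(Z<.24)
for r in (170,190,210,230):
    k=m&(v==r); print(r,X[k].min().round(4),X[k].max().round(4),Y[k].mean().round(4))
E
```

```text
t 6.4 X,Y,Z 0.603 -0.0464 0.2435 yaw 8.13 tilt [-0.0005 -0.0004] F [ 0.3 -0.2 -2.5] M [ 0.04 -0.03  0.01] 0.009669597408753073
bridge 2767 X [0.5492 0.55   0.5583 0.565  0.5652] Y [-0.0365 -0.0162  0.0021] Z [0.2192 0.2282 0.2293]
handle 1634 X [0.5972 0.5976 0.6022 0.6065 0.607 ] Y [-0.0213 -0.0086  0.0021] Z [0.2682 0.2711 0.2722]
side 1071 X [0.5642 0.5651 0.6017 0.6391 0.6414] Y [-0.0022  0.0013  0.0023] Z [0.2034 0.209  0.2213]
keeper 7151 X [0.521  0.5239 0.5499 0.577  0.5811] Y [0.0334 0.0631 0.088 ] Z [0.1398 0.141  0.1422]
panel 712 X [0.5447 0.5451 0.5485 0.5739 0.5796] Y [-0.0051  0.0258  0.1076] Z [0.112  0.118  0.1197]
170 0.5491 0.5652 -0.0002
190 0.5495 0.5651 -0.0104
210 0.5485 0.565 -0.0209
230 0.5495 0.5651 -0.0317
```

Call:
arm_command(deltas=[-1,0,0,0.014,0,-1,0,0,0.014,0,-1,0,0,0.014,0,-1,0,0,0.014,0,-1,0,0,0.014,0,-1,0,-0.003,0,0,-1,0,-0.003,0,0,-1,0,-0.002,0,0,-1,0,0,0,0,-1,0,0,0,0])

```text
time: 7.65
position: [0.5961, 0.0397, 0.174]
tool_rot: [0.655, 0.756, 0.0, 0.0]
ft_force: [0.9, -0.0, -3.6]
grip_width: 0.0102
grip_force: 30.0
```

```bash
python3 s.py
```

```text
t 7.65 X,Y,Z 0.5957 -0.0457 0.174 yaw 8.19 tilt [ 0.0009 -0.0001] F [ 0.9 -0.  -3.6] M [ 0.04 -0.05 -0.  ] 0.010215775896268531
```

Call:
arm_command(deltas=[-1,0,-0.0007,0,0,-1,0,-0.0007,0,0,-1,0,0,0,0])

```text
time: 8.02
position: [0.5944, 0.0395, 0.1735]
tool_rot: [0.655, 0.756, -0.0, -0.0]
ft_force: [0.0, 0.7, -2.6]
grip_width: 0.0099
grip_force: 30.0
```

Call:
arm_command(deltas=[-1,0,-0.0007,0,0,-1,0,0,0,0])

```text
time: 8.28
position: [0.5937, 0.0394, 0.1735]
tool_rot: [0.655, 0.756, -0.0, -0.0]
ft_force: [0.6, -0.1, -3.2]
grip_width: 0.0094
grip_force: 30.0
```

Call:
arm_command(deltas=[-1,0,-0.0007,0,0,-1,0,0,0,0])

```text
time: 8.52
position: [0.593, 0.0393, 0.1736]
tool_rot: [0.655, 0.756, -0.0, -0.0]
ft_force: [0.6, -0.8, -3.0]
grip_width: 0.0094
grip_force: 30.0
```

Call:
arm_command(deltas=[-1,0,-0.0007,0,0,-1,0,0,0,0])

```text
time: 8.78
position: [0.5924, 0.0392, 0.1736]
tool_rot: [0.655, 0.756, -0.0, 0.0]
ft_force: [0.7, -0.2, -2.8]
grip_width: 0.01
grip_force: 30.0
```

Call:
arm_command(deltas=[-1,0,-0.0007,0,0,-1,0,0,0,0])

```text
time: 9.02
position: [0.592, 0.0391, 0.1737]
tool_rot: [0.655, 0.756, 0.0, 0.0]
ft_force: [-0.3, 0.4, -3.7]
grip_width: 0.0097
grip_force: 30.0
```

Call:
arm_command(deltas=[-1,0,-0.0007,0,0,-1,0,0,0,0])

```text
time: 9.28
position: [0.5918, 0.0391, 0.1738]
tool_rot: [0.655, 0.756, 0.001, 0.001]
ft_force: [1.8, 0.6, -3.0]
grip_width: 0.0098
grip_force: 30.0
```

Call:
arm_command(deltas=[-1,0,-0.0007,0,0,-1,0,0,0,0])

```text
time: 9.52
position: [0.5914, 0.0391, 0.1739]
tool_rot: [0.655, 0.756, 0.001, 0.001]
ft_force: [4.2, 1.5, -3.9]
grip_width: 0.0102
grip_force: 30.1
```

```bash
python3 s.py
```

```text
t 9.53 X,Y,Z 0.5909 -0.0457 0.1739 yaw 8.19 tilt [0.0027 0.0002] F [ 4.2  1.5 -3.9] M [ 0.37 -0.92  0.07] 0.010239246333044155
```

Call:
arm_command(deltas=[-1,0,0.0022,0,0,-1,0,0.0021,0,0,-1,0,0,0.004,0,-1,0,0,0.004,0,-1,0,0,0.004,0,-1,0,0,0.001,0,-1,0,0,0.001,0,-1,0,0,0,0])

```text
time: 10.52
position: [0.5946, 0.0395, 0.1596]
tool_rot: [0.655, 0.756, 0.0, 0.0]
ft_force: [0.7, 0.2, -3.3]
grip_width: 0.0098
grip_force: 30.0
```

Call:
arm_command(deltas=[-1,0,0,0.001,0,-1,0,0,0.001,0,-1,0,0,0,0])

```text
time: 10.9
position: [0.5945, 0.0396, 0.1575]
tool_rot: [0.655, 0.756, -0.0, -0.0]
ft_force: [1.1, 0.6, -3.9]
grip_width: 0.0098
grip_force: 30.0
```

Call:
arm_command(deltas=[-1,0,0,0.001,0,-1,0,0,0.001,0,-1,0,0,0,0])

```text
time: 11.28
position: [0.5945, 0.0396, 0.1554]
tool_rot: [0.655, 0.756, -0.0, -0.0]
ft_force: [-0.6, 0.2, -4.1]
grip_width: 0.01
grip_force: 30.0
```

```bash
python3 s.py
```

```text
t 11.28 X,Y,Z 0.5941 -0.0456 0.1554 yaw 8.2 tilt [-0.0002  0.    ] F [-0.6  0.2 -4.1] M [ 0.01 -0.05  0.02] 0.00995525572101538
```

Call:
arm_command(deltas=[-1,0,0,0.001,0,-1,0,0,0.001,0,-1,0,0,0.001,0,-1,0,0,0,0])

```text
time: 11.78
position: [0.5945, 0.0395, 0.1524]
tool_rot: [0.655, 0.756, -0.0, -0.0]
ft_force: [-0.8, 0.4, -3.6]
grip_width: 0.0097
grip_force: 30.0
```

Call:
arm_command(deltas=[-1,0,0,0.001,0,-1,0,0,0.001,0,-1,0,0,0.001,0,-1,0,0,0.001,0,-1,0,0,0,0])

```text
time: 12.4
position: [0.5945, 0.0395, 0.1484]
tool_rot: [0.655, 0.756, -0.0, -0.0]
ft_force: [-0.2, 1.4, -3.5]
grip_width: 0.0096
grip_force: 30.0
```

```bash
python3 s.py
```

```text
t 12.4 X,Y,Z 0.5941 -0.0457 0.1484 yaw 8.19 tilt [-0.0003  0.    ] F [-0.2  1.4 -3.5] M [ 0.    0.   -0.06] 0.009613580369545172
```

Call:
arm_command(deltas=[-1,0,0,0.0015,0,-1,0,0,0.0015,0,-1,0,0,0.0015,0,-1,0,0,0,0])

```text
time: 12.9
position: [0.5944, 0.0396, 0.1438]
tool_rot: [0.655, 0.756, -0.0, -0.0]
ft_force: [-0.1, 0.1, -3.5]
grip_width: 0.0098
grip_force: 30.0
```

Call:
arm_command(deltas=[-1,0,0,0.001,0,-1,0,0,0.001,0,-1,0,0,0,0])

```text
time: 13.28
position: [0.5945, 0.0396, 0.1419]
tool_rot: [0.655, 0.756, -0.0, -0.0]
ft_force: [0.2, 0.2, -2.9]
grip_width: 0.0096
grip_force: 30.0
```

Call:
arm_command(deltas=[-1,0,0,0.001,0,-1,0,0,0.001,0,-1,0,0,0,0])

```text
time: 13.65
position: [0.5945, 0.0395, 0.1399]
tool_rot: [0.655, 0.756, -0.0, -0.0]
ft_force: [-0.2, 0.2, -3.6]
grip_width: 0.01
grip_force: 30.0
```

Call:
arm_command(deltas=[-1,0,0,0.001,0,-1,0,0,0,0])

```text
time: 13.9
position: [0.5945, 0.0395, 0.1389]
tool_rot: [0.655, 0.756, -0.0, -0.0]
ft_force: [0.2, -0.1, -4.0]
grip_width: 0.0098
grip_force: 30.0
```

```bash
python3 s.py
```

```text
t 13.9 X,Y,Z 0.5941 -0.0457 0.1389 yaw 8.19 tilt [-0.0003  0.    ] F [ 0.2 -0.1 -4. ] M [-0.01  0.01 -0.03] 0.00976908537513495
```

Call:
arm_command(deltas=[-1,0,0,0.0007,0,-1,0,0,0.0,0])

```text
time: 14.15
position: [0.5946, 0.0395, 0.1383]
tool_rot: [0.655, 0.756, -0.0, -0.0]
ft_force: [0.4, 0.4, -2.9]
grip_width: 0.01
grip_force: 30.0
```

Call:
arm_command(deltas=[-1,0,0,0.0007,0,-1,0,0,0,0])

```text
time: 14.4
position: [0.5945, 0.0395, 0.1376]
tool_rot: [0.655, 0.756, -0.0, -0.0]
ft_force: [0.7, -0.2, -3.9]
grip_width: 0.0102
grip_force: 30.0
```

Call:
arm_command(deltas=[-1,0,0,0.0007,0,-1,0,0,0,0])

```text
time: 14.65
position: [0.5947, 0.0395, 0.1373]
tool_rot: [0.655, 0.756, 0.0, 0.0]
ft_force: [-0.7, -0.6, -1.4]
grip_width: 0.0097
grip_force: 30.0
```

```bash
python3 s.py
```

```text
t 14.65 X,Y,Z 0.5942 -0.0457 0.1373 yaw 8.2 tilt [ 0.0003 -0.0001] F [-0.7 -0.6 -1.4] M [ 0.02  0.07 -0.06] 0.009692815630254547
```

Call:
arm_command(deltas=[-1,0,0,0.0006,0,-1,0,0,0,0,-1,0,0,0,0,-1,0,0,0,0])

```text
time: 15.15
position: [0.5949, 0.0395, 0.1369]
tool_rot: [0.655, 0.756, 0.0, 0.0]
ft_force: [0.5, 0.9, 3.8]
grip_width: 0.0095
grip_force: 30.1
```

```bash
python3 s.py
python3 - <<'E'
from h import *
a=np.radians(8.2);ex=np.array([np.cos(a),np.sin(a)]);ey=np.array([-np.sin(a),np.cos(a)])
rgb,d,P=cloud("wrist"); cv2.imwrite("pics/w4.png",rgb[...,::-1])
X=P[...,:2]@ex;Y=P[...,:2]@ey;Z=P[...,2]; v,u=np.mgrid[:400,:640]
def st(n,m): print(n,m.sum(),"X",np.percentile(X[m],[1,50,99]).round(4),"Y",np.percentile(Y[m],[1,50,99]).round(4),"Z",np.percentile(Z[m],[5,50,95]).round(4))
st("bridge",(u>180)&(u<270)&(v>110)&(v<240)&(abs(Z-.122)<.006)&(Y<.015)&(X<.575))
st("side",(Z>.085)&(Z<.11)&(X>.57)&(X<.63)&(Y>-.01)&(Y<.01))
st("keeper",(v<120)&(abs(Z-.141)<.004)&(u<330)&(Y>.02))
E
```

```text
t 15.15 X,Y,Z 0.5945 -0.0457 0.1369 yaw 8.2 tilt [ 0.0009 -0.0001] F [0.5 0.9 3.8] M [-0.03  0.39 -0.01] 0.009455024295912846
bridge 2882 X [0.5404 0.5485 0.5563] Y [-0.0372 -0.0145  0.0137] Z [0.1177 0.122  0.1232]
side 932 X [0.5708 0.6038 0.6299] Y [-0.0083  0.0005  0.001 ] Z [0.0866 0.1017 0.1037]
keeper 16388 X [0.5076 0.5419 0.5799] Y [0.0334 0.0525 0.0687] Z [0.1399 0.141  0.1422]
```

View pics/w4.png

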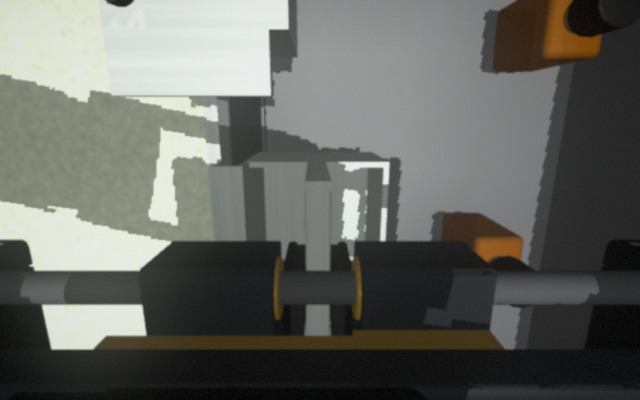

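The wrist view shows the tray hooked and square on the panel, with its +y side at row 160 and the keeper edge at row 95. The tray side still has about 58 mm to go to the stop. I'll ease the down-force and slide.

Call:
arm_command(deltas=[-1,0,0,-0.0005,0,-1,0.003,0,0,0,-1,0.005,0,0,0,-1,0.005,0,0,0,-1,0.005,0,0,0,-1,0.003,0,0,0,-1,0,0,0,0])

```text
time: 16.08
position: [0.5916, 0.0608, 0.1369]
tool_rot: [0.655, 0.756, 0.0, -0.0]
ft_force: [2.2, -4.0, 4.2]
grip_width: 0.0099
grip_force: 30.1
```

```bash
python3 s.py
```

```text
t 16.07 X,Y,Z 0.5943 -0.0242 0.1369 yaw 8.22 tilt [0.0003 0.0003] F [ 2.2 -4.   4.2] M [-0.64  0.08  0.23] 0.009943932109481884
```

Call:
arm_command(deltas=[-1,0,0,-0.0004,0,-1,0.003,0,0,0,-1,0.005,0,0,0,-1,0.005,0,0,0,-1,0.005,0,0,0,-1,0.003,0,0,0,-1,0,0,0,0])

```text
time: 16.95
position: [0.5881, 0.0819, 0.1371]
tool_rot: [0.655, 0.756, 0.0, -0.001]
ft_force: [-0.3, -1.8, 1.7]
grip_width: 0.0098
grip_force: 30.0
```

```bash
python3 s.py
```

```text
t 16.95 X,Y,Z 0.5938 -0.0028 0.1371 yaw 8.2 tilt [-0.0009  0.001 ] F [-0.3 -1.8  1.7] M [-0.29  0.12  0.11] 0.009842186540992212
```

Call:
arm_command(deltas=[-1,0.003,0,-0.0002,0,-1,0.004,0,0,0,-1,0.003,0,0,0,-1,0.001,0,0,0,-1,0,0,0,0])

```text
time: 17.58
position: [0.5867, 0.0924, 0.1372]
tool_rot: [0.655, 0.756, 0.0, -0.0]
ft_force: [0.2, -0.8, -1.6]
grip_width: 0.0101
grip_force: 30.0
```

Call:
arm_command(deltas=[-1,0.001,0,0,0,-1,0.001,0,0,0,-1,0,0,0,0])

```text
time: 17.95
position: [0.5866, 0.0942, 0.1373]
tool_rot: [0.655, 0.756, 0.0, -0.0]
ft_force: [-0.2, -0.6, -2.4]
grip_width: 0.01
grip_force: 30.0
```

Call:
arm_command(deltas=[-1,0.001,0,0,0,-1,0,0,0,0])

```text
time: 18.2
position: [0.5865, 0.0952, 0.1373]
tool_rot: [0.655, 0.756, 0.0, -0.0]
ft_force: [0.2, 0.2, -3.0]
grip_width: 0.0097
grip_force: 30.0
```

```bash
python3 s.py
```

```text
t 18.2 X,Y,Z 0.5941 0.0106 0.1373 yaw 8.19 tilt [-0.0003  0.0003] F [ 0.2  0.2 -3. ] M [-0.12 -0.01  0.07] 0.009669487947970972
```

Call:
arm_command(deltas=[-1,0.0007,0,0.0003,0,-1,0,0,0,0])

```text
time: 18.45
position: [0.5865, 0.0955, 0.1372]
tool_rot: [0.655, 0.756, -0.0, 0.0]
ft_force: [-0.8, -1.8, -1.4]
grip_width: 0.01
grip_force: 30.0
```

Call:
arm_command(deltas=[-1,0.0007,0,0,0,-1,0,0,0,0])

```text
time: 18.7
position: [0.5865, 0.0963, 0.1372]
tool_rot: [0.655, 0.756, 0.0, 0.0]
ft_force: [0.0, -2.1, -0.4]
grip_width: 0.0097
grip_force: 30.0
```

Call:
arm_command(deltas=[-1,0.0007,0,0,0,-1,0,0,0,0])

```text
time: 18.95
position: [0.5865, 0.0968, 0.1372]
tool_rot: [0.655, 0.756, -0.0, 0.0]
ft_force: [0.0, -2.5, -0.5]
grip_width: 0.0098
grip_force: 30.0
```

```bash
python3 s.py
```

```text
t 18.95 X,Y,Z 0.5943 0.0122 0.1372 yaw 8.2 tilt [ 0.0003 -0.0005] F [ 0.  -2.5 -0.5] M [-0.58  0.02  0.08] 0.009772413346572873
```

Call:
arm_command(deltas=[-1,0.0007,0,0,0,-1,0,0,0,0])

```text
time: 19.2
position: [0.5865, 0.097, 0.1373]
tool_rot: [0.655, 0.756, -0.0, 0.001]
ft_force: [0.3, -4.7, -0.2]
grip_width: 0.0099
grip_force: 30.0
```

Call:
arm_command(deltas=[-1,0.0007,0,0,0,-1,0,0,0,0])

```text
time: 19.45
position: [0.5866, 0.0972, 0.1374]
tool_rot: [0.654, 0.756, -0.001, 0.001]
ft_force: [-0.4, -7.2, 0.2]
grip_width: 0.0099
grip_force: 30.0
```

```bash
python3 s.py
```

```text
t 19.45 X,Y,Z 0.5945 0.0125 0.1374 yaw 8.25 tilt [ 0.0009 -0.0024] F [-0.4 -7.2  0.2] M [-1.27 -0.    0.14] 0.009880299008217196
```

Call:
arm_command(deltas=[-1,-0.0012,0,0,0,-1,0,0,0,0,-0.7,0,0,0,0,-0.3,0,0,0,0,-0.3,0,0,0,0,-0.3,0,0,0,0])

```text
time: 20.2
position: [0.5861, 0.0976, 0.1371]
tool_rot: [0.655, 0.756, 0.0, -0.0]
ft_force: [0.5, 0.0, -0.8]
grip_width: 0.0288
grip_force: 0.0
```

```bash
python3 s.py
```

```text
t 20.2 X,Y,Z 0.594 0.0131 0.1371 yaw 8.2 tilt [-0.0002  0.0005] F [ 0.5  0.  -0.8] M [-0.    0.02  0.03] 0.028795357145527344
```

Released. Next I retreat straight up and check.

Call:
arm_command(deltas=[-0.3,0,0,-0.01,0,-0.3,0,0,-0.02,0,-0.3,0,0,-0.025,0,-0.3,0,0,-0.025,0,-0.3,0,0,-0.025,0,-0.3,0,0,0,0,-0.3,0,0,0,0])

```text
time: 21.08
position: [0.5857, 0.0972, 0.2416]
tool_rot: [0.655, 0.756, -0.0, -0.0]
ft_force: [0.1, -0.0, 0.1]
grip_width: 0.0307
grip_force: 0.0
```

```bash
python3 s.py
python3 - <<'E'
from h import *
a=np.radians(8.2);ex=np.array([np.cos(a),np.sin(a)]);ey=np.array([-np.sin(a),np.cos(a)])
rgb,d,P=cloud("wrist"); cv2.imwrite("pics/w5.png",rgb[...,::-1])
X=P[...,:2]@ex;Y=P[...,:2]@ey;Z=P[...,2]
def st(n,m): print(n,m.sum(),"X",np.percentile(X[m],[1,50,99]).round(4),"Y",np.percentile(Y[m],[1,50,99]).round(4),"Z",np.percentile(Z[m],[5,50,95]).round(4))
st("handle",(Z>.155)&(Z<.175)&(X>.57)&(X<.62))
st("bridge",(abs(Z-.122)<.003)&(X<.562)&(X>.53)&(Y<.04))
st("side",(Z>.097)&(Z<.11)&(X>.58)&(X<.63)&(Y>.03)&(Y<.08))
st("keeper",(abs(Z-.141)<.004)&(X<.6)&(X>.5)&(Y>.02))
E
```

```text
t 21.07 X,Y,Z 0.5936 0.0127 0.2416 yaw 8.19 tilt [-0.0011  0.0001] F [ 0.1 -0.   0.1] M [-0.04 -0.02  0.01] 0.03072388311747768
handle 1641 X [0.59   0.5949 0.5996] Y [-0.0231  0.0201  0.0585] Z [0.1623 0.1636 0.1646]
bridge 1265 X [0.5405 0.5475 0.5563] Y [-0.0319  0.0039  0.0297] Z [0.121  0.1222 0.1234]
side 231 X [0.582  0.6124 0.63  ] Y [0.0336 0.0574 0.0589] Z [0.0986 0.1006 0.1027]
keeper 7247 X [0.5076 0.5442 0.5808] Y [0.034  0.0621 0.0886] Z [0.1399 0.141  0.1422]
```

View pics/w5.png

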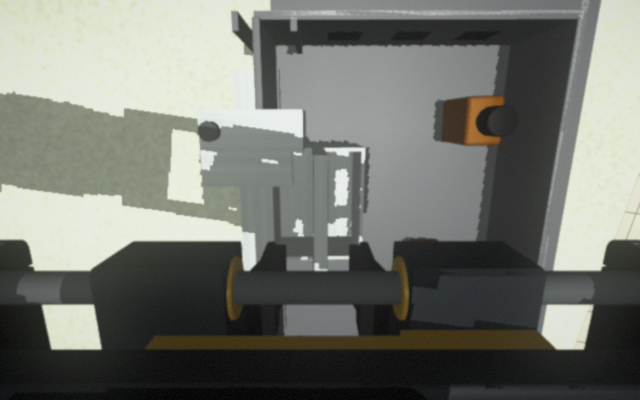

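The tray hangs upright under the keeper. Its +y edge is at row 150, beside the stop, with Y = 58.9 mm against the stop at about 60 mm. It is released.

```bash
python3 -c "
from rig import order
print(order.hand_in())"
```

```text
the job is handed in; nothing more can be done
None
```

The tray was hooked over the rim clear of the keeper, slid under it until it touched the stop, released and handed in; the last wrist-camera check showed it seated and upright, about 1 mm from the stop face, but hand-in returned no verdict.

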